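# Feed the lath to the end of the bed, ratchet caught on the ribbed tooth

### The job

On the little ratchet feed jig, turn the toothed wheel clockwise (seen from above) by pushing its upright crank peg round, until the pawl drops in behind the tooth that the raised rib on the wheel points to; then let go, so that the spring-loaded wheel is held there and the lath has been fed level with the end of the bed. Do not go on to the next tooth, and leave the other things on the bench where they are.

Things in the scene. Friction and masses are not known exactly. Their poses are not given: they have to be found in the camera images.
- feed_jig: Fixed jig on an aluminium plate 200 (x) by 300 (y) by 12 mm; origin under its centre. In its frame the wheel's vertical axis is at x -45, y +30 mm. A 28 mm wide channel between 10 mm high rails (centre line x +68 mm, floor = plate top) runs along y and ends at the plate's edge y -150 mm; a steel pusher, 22 mm high, feeds the lath along it to -y.
- ratchet_wheel (a joint): Wheel angle, rad, growing clockwise seen from above. 12 saw teeth: the pawl holds it at 0, 0.524, 1.047 ..; the ribbed tooth is held at 2.094; it starts 2 to 4 teeth short. A spring turns it back (0.07 to 0.12 N m) until the pawl holds, so push the crank 0.1 to 0.3 rad past the tooth's angle, then release. No turning back. It feeds the pusher 15 mm per rad.
- pawl (a joint): Angle of the sprung pawl, rad: about 0 when its nose lies at the bottom of a tooth gap, about 0.15 as a tooth tip passes under it; it drops back with a click.
- wheel_axis (a point): Point on the ratchet wheel's vertical axis, level with the top of its teeth, 35 mm above the worktop. The steel wheel is 106 mm across the tooth tips, teeth 14 mm thick and about 8 mm deep; its hub rises 12 mm above this point.
- crank_peg (a point): Centre of the top of the upright black crank peg that stands on the wheel, 43 mm from the wheel's axis: 18 to 19 mm thick, top 98 mm above the worktop, free from 45 mm above the worktop upwards. It goes round with the wheel and does not spin.
- marked_tooth (a point): Tip of the catching face of the one marked tooth (on the wheel's rim, 53 mm from the axis). A raised radial rib (36 by 7 mm, 6 mm above the wheel) on the wheel points to this tooth. When the tooth is caught this point lies at the pawl's nose (within about 10 mm).
- pawl_nose (a point): Top of the nose of the pawl, a steel arm 56 mm long on a pivot post on the robot's side of the wheel; its nose is a 7 mm round pin, 35 mm above the worktop.
- bed_end (a point): End of the channel at the plate's edge, on the channel's centre line, 12 mm above the worktop. Its frame is the jig's: the work is fed to -y.
- lath_front (a point): Middle of the lower edge of the loose wooden lath's front end. The lath is 24 by 155 by 14 mm, lies in the channel ahead of the pusher, with its front end 10 to 14 mm short of the channel's end at the start; the pusher brings it level with the end when the ribbed tooth is caught.
- tape_measure_1: Loose pocket tape measure, 64 by 75 by 30 mm, a bystander; origin under its centre.
- spirit_level_1: Loose short spirit level, 22 by 214 by 42 mm, a bystander; origin under its centre.
- screwdriver_1: Loose screwdriver, 192 mm long, 29 mm thick, a bystander; origin under its centre.

How it is judged:
By the outcome, as a careful person would: the job done as asked, in the order asked, and still so for the second after the job is handed in, with the robot touching nothing.
It also fails if it takes over 43 s, if anything falls off the work surface, if the arm or the gripper's body presses on something with over 40 N, if the wrist force passes 120 N, or if a joint passes its speed limit or range.

### The arm

A 7-joint arm with a two-finger parallel gripper is mounted at the origin on a cart in front of the work surface, level with it; the furniture and walls round the work are solid. World frame = base frame: x ahead of the robot, y to its left, z up, the work surface at z = 0. Lengths are in m, angles in rad, forces in N, time in s.
With the tool pointing down it reaches from about 0.425 to 0.875 m from the base axis. Payload 4.7 kg.
Tool frame: the origin (TCP) lies at the very end of the fingers, on their centre line; the grasp point (between the pads) lies 19 mm behind it; z points along the fingers, y is the line along which they close (so a half turn about z gives the same grasp; the last joint's range is limited). The gripper opens to 85 mm and grips with 20 to 120 N. Pads are 22 mm wide; open, the fingers measure 114 mm over their backs; the gripper's body (76 mm by 85 mm) begins 54 mm behind the grasp point. The pads swing forward as they close: fully open they stand 13 mm farther back than shut.
Start: joints at [1.255, 0.321, -0.07, 1.45, 0.023, 1.371, -0.057], TCP at [0.21, -0.615, 0.231] pointing down, gripper open.
Joint ranges: [-2.86, 2.86], [-0.3, 2.09], [-1.38, 1.24], [0.06, 2.45], [-1.56, 4.7], [0.09, 2.05], [-2.69, 2.69]. Speed limits (rad/s): [2.57, 2.57, 3.14, 3.14, 3.14, 3.14, 3.14].

### API

Orientations are given as a unit quaternion [x, y, z, w].
In Python, from plant import r, claw, inverse_kinematics, imaging, spot_in, tip_of, read_clock, read_joint_positions, read_qd, read_joint_efforts, read_ee_pos, read_orientation, read_contact_force, read_torque, read_gripper_width, read_grasp_force gives the robot as it stands. Calls block until the motion is done:
- r.reach(position, orientation): joint-space move of the TCP to a pose.
- r.move_l(position, rot=None, velocity=0.15): straight line of the TCP; rot=None keeps the orientation; velocity is the mean speed in m/s.
- r.move_j(angles): joint-space move.
- claw.grip(opening, effort=None): finger opening in m; effort is the grip in N (None keeps the last); returns when the fingers have stopped.
- r.wait(seconds).
- inverse_kinematics(position, orientation): joint angles nearest the present ones, or None.
- imaging.grab_frame(name): name is "scene" or "top" or "wrist"; returns a dict with "img" (400x640x3 uint8, red, green, blue), "depth" (400x640 float32, m along the optical axis (not along the pixel's ray), 0 where there is no reading), "fx", "fy", "cx", "cy" (pixels), "k1" (the pictures are not rectified: a ray, as slopes to the right and down, at radius r is drawn at 1 + k1 r^2 times it, then the intrinsics apply), "T" (4x4, takes a point from camera to world coordinates). Camera axes: x right, y down, z forward; pixel columns grow to the right and rows downward; lengths in m; the calibration is good to about 2 mm. A picture is of the moment at which its call begins.
A pose or a line that the arm cannot do raises r.Unreachable and nothing moves.
- r.hand_in(): hands the job in; it is judged then, once.
Trained networks look in a picture, given as the dict that the camera call returned (one of the last four; its "shot" number tells which), for a name from the list of things; names that differ only in an ending like _2 or _b are one class to them, and where a whole thing is asked for, a point or a joint stands for the part that bears it (a point fixed in the world has none). Each returns a list of dicts, best first, with "conf" (0 to 1); they miss things now and then, are a little off and sometimes report something else, mostly with a low value. They report only what shows in the picture. A call takes as long as a camera call.
- spot_in(label, picture): "location" ([column, row] in pixels, amid what is visible of it).
- tip_of(label, picture): "location" ([column, row] in pixels: a listed point, or the origin of a listed thing).
Readings, each from a call of its own:
- read_clock(): time.
- read_joint_positions(): joint angles.
- read_qd(): joint speeds.
- read_joint_efforts(): joint torques, N m.
- read_ee_pos(): TCP position.
- read_orientation(): TCP orientation.
- read_contact_force(): force on the tool from outside, world axes, zero at the start.
- read_torque(): the same for the moment, N m.
- read_gripper_width(): finger opening in m.
- read_grasp_force(): force on a finger pad.
Only numpy, scipy, OpenCV 4.12 (cv2) and the standard library are available. Lean on these libraries where they do the work, as an engineer would, in place of code of your own. Each camera call takes 0.05 s, during which the arm holds its last target. There are 200 camera calls.

## Working session

There is one attempt and no reset: what is moved stays moved. The work goes in short steps, each a Python script; the robot and the scene stay as the last script left them, time stands still between calls to the robot, and variables do not carry over. Pictures are saved under pics/ and viewed, at most 10 in all, crops included, and the job is handed in when it is done.

```bash
mkdir -p pics; cat > h.py <<'E'
import numpy as np, cv2
from plant import *
def ray(p,uv):
    K=np.array([[p["fx"],0,p["cx"]],[0,p["fy"],p["cy"]],[0,0,1.]])
    n=cv2.undistortPoints(np.array([[uv]],float),K,np.array([p["k1"],0,0,0.]))[0,0]
    return np.array([n[0],n[1],1.])
def atz(p,uv,z):
    T=np.array(p["T"]);d=T[:3,:3]@ray(p,uv);o=T[:3,3]
    return o+d*(z-o[2])/d[2]
Z=dict(wheel_axis=.035,crank_peg=.098,marked_tooth=.035,pawl_nose=.035,bed_end=.012,lath_front=.012,feed_jig=0,tape_measure_1=0,spirit_level_1=0,screwdriver_1=0)
def look(cam,names=Z,save=None):
    p=imaging.grab_frame(cam)
    if save: cv2.imwrite("pics/"+save,p["img"][:,:,::-1])
    for n in names:
        for q in tip_of(n,p)[:2]:
            print(cam,n,round(q["conf"],2),np.round(q["location"],1),np.round(atz(p,q["location"],Z[n]),4))
    return p
E
python3 - <<'E'
from h import *
print(read_clock())
look("top",save="top0.png");look("scene",save="scene0.png")
print(read_clock(),read_orientation())
E
```

```text
0.0
top wheel_axis 0.9 [343.4 217.8] [ 0.5043 -0.0357  0.035 ]
top crank_peg 0.91 [331.3 200.3] [0.5564 0.0105 0.098 ]
top crank_peg 0.36 [212.6 239. ] [0.4112 0.4109 0.098 ]
top marked_tooth 0.94 [354.6 211.5] [ 0.5284 -0.0756  0.035 ]
top pawl_nose 0.52 [344.  228.2] [ 0.4669 -0.0386  0.035 ]
top bed_end 0.97 [394.3 193.9] [ 0.6015 -0.2229  0.012 ]
top lath_front 0.72 [388.2 195.9] [ 0.5933 -0.2004  0.012 ]
top feed_jig 0.59 [350.1 202.7] [ 0.5657 -0.0612  0.    ]
top feed_jig 0.24 [352.  212.7] [ 0.5285 -0.0688  0.    ]
top tape_measure_1 0.79 [210. 239.] [0.4164 0.449  0.    ]
top spirit_level_1 0.92 [417.2 218.8] [ 0.5129 -0.3088  0.    ]
top spirit_level_1 0.44 [354.3 210.5] [ 0.5369 -0.0772  0.    ]
top screwdriver_1 0.49 [235.5 224.8] [0.471  0.3594 0.    ]
top screwdriver_1 0.49 [329.8 204.3] [0.5575 0.0141 0.    ]
scene wheel_axis 0.95 [335.7 207.1] [ 0.5207 -0.0171  0.035 ]
scene crank_peg 0.82 [322.5 191.4] [0.5628 0.0042 0.098 ]
scene marked_tooth 0.73 [342.5 199.8] [ 0.5261 -0.0589  0.035 ]
scene pawl_nose 0.54 [351.7 213. ] [ 0.4634 -0.0335  0.035 ]
scene bed_end 0.94 [355.  172.5] [ 0.5977 -0.2163  0.012 ]
scene lath_front 0.75 [353.3 173.2] [ 0.6    -0.2089  0.012 ]
scene feed_jig 0.81 [338.4 202.6] [ 0.5484 -0.0647  0.    ]
scene tape_measure_1 0.91 [243.9 327. ] [0.429  0.4726 0.    ]
scene spirit_level_1 0.73 [393.4 168.9] [ 0.5098 -0.3438  0.    ]
scene screwdriver_1 0.8 [259.3 295.5] [0.4725 0.3768 0.    ]
1.1 [ 9.86427770e-01  1.64195774e-01 -7.99339672e-06  5.50111159e-05]
```

```bash
python3 - <<'E'
import cv2
a=cv2.imread("pics/top0.png")[150:270,270:450]; b=cv2.imread("pics/scene0.png")[130:270,250:460]
cv2.imwrite("pics/c0.png",cv2.resize(a,None,fx=4.4,fy=4.4,interpolation=2)); cv2.imwrite("pics/c1.png",cv2.resize(b,None,fx=3.8,fy=3.8,interpolation=2))
E
```

```text
(no output)
```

View pics/c0.png

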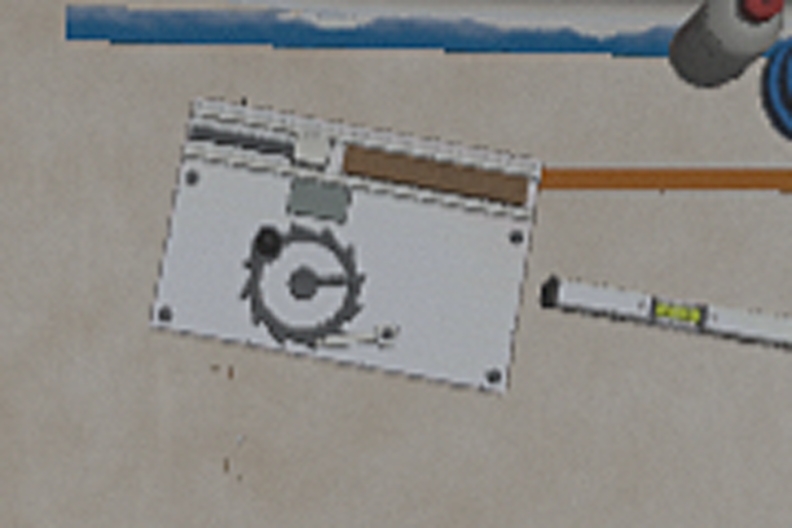

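View pics/c1.png

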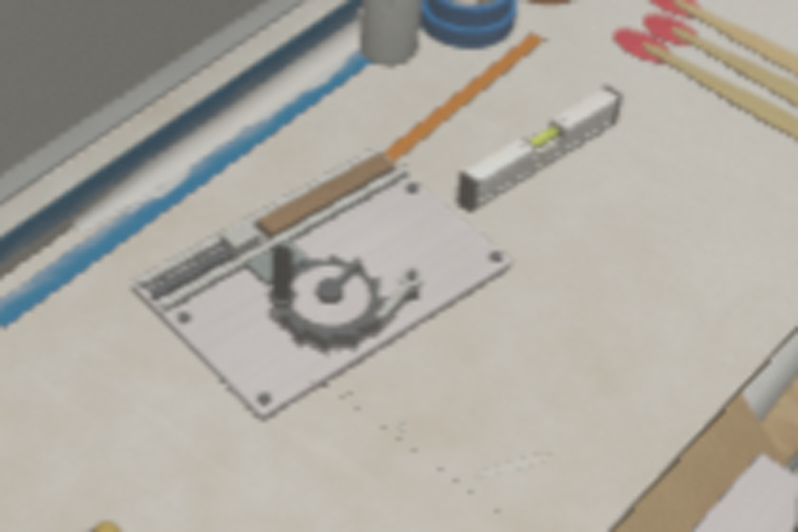

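The top picture shows the wheel at about crop (303,283), the peg at (267,240), the rib pointing right to (352,281), and the pawl nose at about (318,343). That puts the tooth 2 or 3 short, so I need a closer look with the wrist camera.

```bash
python3 - <<'E'
from h import *
from scipy.spatial.transform import Rotation as R
r.reach([0.49,-0.02,0.27],read_orientation())
p=look("wrist",["wheel_axis","crank_peg","marked_tooth","pawl_nose","bed_end","lath_front"],save="w0.png")
print(np.round(p["T"],3),read_clock(),np.round(read_joint_positions(),2))
E
```

```text
wrist wheel_axis 0.95 [322.4 139.9] [ 0.5177 -0.0162  0.035 ]
wrist wheel_axis 0.69 [512.2 123.9] [ 0.5979 -0.2011  0.035 ]
wrist crank_peg 0.95 [300.2 105.9] [0.5472 0.0153 0.098 ]
wrist pawl_nose 0.93 [321.2 184.3] [ 0.4704 -0.0311  0.035 ]
wrist bed_end 0.76 [512.7 122.7] [ 0.6012 -0.2135  0.012 ]
wrist lath_front 0.72 [504.7 117.2] [ 0.6037 -0.2022  0.012 ]
[[ 0.321 -0.902 -0.289  0.565]
 [-0.947 -0.306 -0.097  0.005]
 [-0.001  0.305 -0.952  0.414]
 [ 0.     0.     0.     1.   ]] 3.7917 [ 0.78 -0.01 -0.78  1.75 -0.01  1.4  -1.24]
```

View pics/w0.png

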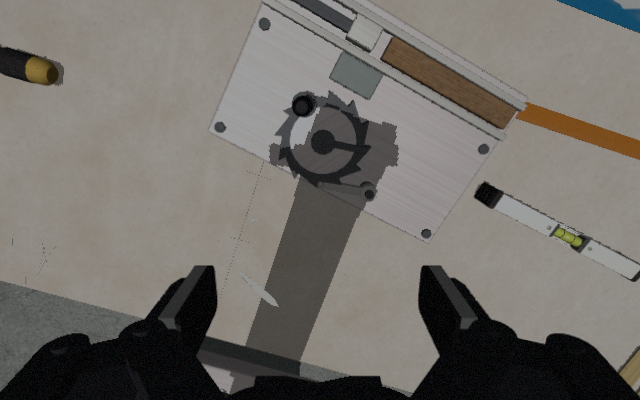

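The wrist picture shows the hub at about (322,140), the peg top at (301,104), the rib's outer end near (365,147), and the pawl pivot at (369,192). I'll enlarge it to read the angles.

```bash
python3 - <<'E'
import cv2,numpy as np
a=cv2.imread("pics/w0.png")[80:210,255:405]
a=np.clip(a.astype(float)*1.6,0,255).astype('uint8')
cv2.imwrite("pics/c2.png",cv2.resize(a,None,fx=4.6,fy=4.6,interpolation=2))
E
```

```text
(no output)
```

View pics/c2.png

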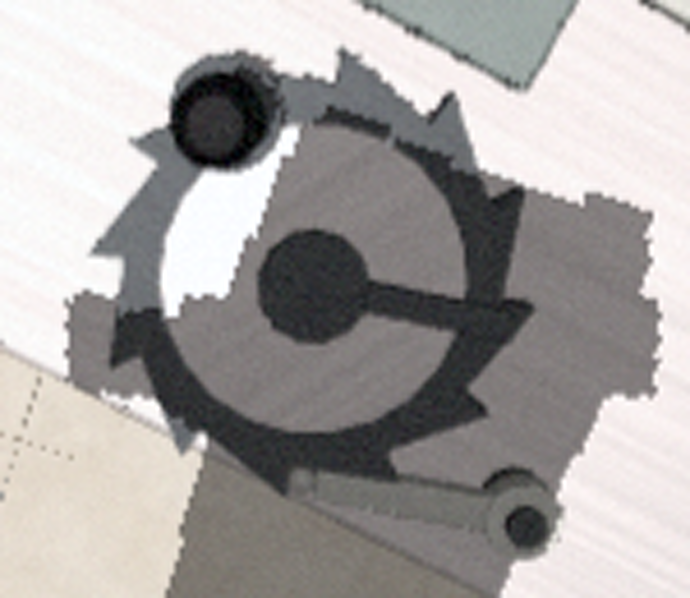

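The crop shows the marked tooth's tip at (530,305). Going clockwise, the next tips are at (485,410), (390,475) and the caught one at (290,493), with the pawl nose at (300,483). So it needs 3 teeth. Next I'll get the geometry and plan the arc.

```bash
cat >> h.py <<'E'
from scipy.spatial.transform import Rotation as R
def quat(yaw): return (R.from_euler('z',yaw)*R.from_euler('x',np.pi)).as_quat()  # tool y = world(-90+yaw... ) 
E
python3 - <<'E'
from h import *
p=imaging.grab_frame("wrist")
cr=lambda u,v:(255+u/4.6,80+v/4.6)
c=atz(p,cr(313,286),.047)[:2]
tips=np.array([atz(p,cr(*t),.035)[:2] for t in [(530,305),(485,410),(390,475),(290,493),(185,450),(92,252),(132,140),(340,50),(450,95),(520,190)]])
# circle fit r=53
from scipy.optimize import least_squares
f=least_squares(lambda x:np.hypot(*(tips-x).T)-.053,c).x
print("hub",c,"fit",f,np.round(np.hypot(*(tips-f).T),4))
ang=lambda q,c:np.degrees(np.arctan2(q[1]-c[1],q[0]-c[0]))
print([round(ang(t,f)) for t in tips],"nose",ang(atz(p,cr(302,483),.037),f))
pg=atz(p,cr(218,118),.098)[:2]
print("peg",pg,np.hypot(*(pg-f)),ang(pg,f),ang(pg,c),np.hypot(*(pg-c)))
C=(c+f)/2;a0=np.radians(ang(pg,C));print("C",C,a0)
q=read_joint_positions()
for k in (0,1):
  for d in np.arange(-.3,1.9,.3):
    a=a0-d; pos=[C[0]+.043*np.cos(a),C[1]+.043*np.sin(a),.065]
    s=inverse_kinematics(pos,quat(a+k*np.pi)); print(k,round(d,1),None if s is None else np.round(s,2))
E
```

```text
hub [ 0.51711038 -0.01588338] fit [ 0.51703531 -0.01559206] [0.0521 0.0525 0.0515 0.0524 0.0513 0.0515 0.0517 0.0514 0.0519 0.0522]
[-78, -108, -139, -167, 163, 102, 71, 12, -18, -48] nose -163.46709911869527
peg [0.54791689 0.01468434] 0.04324733704508151 44.43305123906737 44.777079087517784 0.04339846224109098
C [ 0.51707285 -0.01573772] 0.7785104865519311
0 -0.3 [ 0.62  0.34 -0.82  1.89  0.29  1.03 -0.81]
0 0.0 [ 0.63  0.36 -0.81  1.87  0.3   1.04 -1.1 ]
0 0.3 [ 0.64  0.38 -0.81  1.85  0.31  1.05 -1.39]
0 0.6 [ 0.65  0.38 -0.8   1.84  0.32  1.05 -1.67]
0 0.9 [ 0.67  0.38 -0.79  1.84  0.31  1.05 -1.94]
0 1.2 [ 0.67  0.37 -0.77  1.85  0.29  1.04 -2.21]
0 1.5 [ 0.67  0.35 -0.74  1.86  0.27  1.03 -2.47]
0 1.8 [-0.22  0.24  0.3   1.92 -0.09  0.99 -2.47]
1 -0.3 [ 0.89  0.5  -1.17  1.89  0.52  1.11  2.16]
1 0.0 [ 0.89  0.53 -1.17  1.86  0.55  1.12  1.86]
1 0.3 [ 0.9   0.55 -1.18  1.84  0.56  1.13  1.57]
1 0.6 [ 0.77  0.44 -0.96  1.84  0.41  1.08  1.4 ]
1 0.9 [ 0.76  0.43 -0.92  1.84  0.39  1.07  1.15]
1 1.2 [ 0.77  0.41 -0.89  1.84  0.36  1.06  0.88]
1 1.5 [ 0.76  0.38 -0.85  1.86  0.33  1.05  0.63]
1 1.8 [ 0.76  0.35 -0.81  1.88  0.29  1.04  0.37]
```

```bash
cat >> h.py <<'E'
C=np.array([.51707,-.01574]); A0=.7785
def pose(d,z,k=np.pi):
    a=A0-d; return [C[0]+.043*np.cos(a),C[1]+.043*np.sin(a),z],quat(a+k)
E
python3 - <<'E'
from h import *
r.reach(*pose(0,.16)); claw.grip(.030,20)
print(read_clock(),read_gripper_width(),read_ee_pos(),read_contact_force())
r.move_l(pose(0,.057)[0],velocity=.08)
print(read_clock(),read_contact_force())
for d in np.arange(.1,.65,.1): r.move_l(*[*pose(d,.057)],velocity=.03)
print(read_clock(),read_contact_force(),read_torque(),read_joint_positions())
look("wrist",["crank_peg"],save="w1.png")
look("top",["crank_peg","marked_tooth"])
E
```

```text
7.1417 0.029943450943017307 [0.54768198 0.01446534 0.16000557] [0.17879534 0.26460852 0.724287  ]
8.5833 [-0.23867059 -0.06867438  0.62340331]
10.3333 [ 1.96932618  4.83751811 -3.2985282 ] [ 1.08152399 -0.3846027  -0.02865331] [ 0.74928454  0.44493685 -0.93482661  1.84357732  0.40754556  1.05771466
  1.40815422]
wrist crank_peg 0.58 [334.5 317.7] [ 5.572e-01 -5.000e-04  9.800e-02]
wrist crank_peg 0.28 [310.5 161.4] [ 0.5047 -0.0182  0.098 ]
top crank_peg 0.8 [336.4 201.2] [ 0.5537 -0.0072  0.098 ]
top marked_tooth 0.59 [354.9 220.4] [ 0.4961 -0.0772  0.035 ]
```

View pics/w1.png

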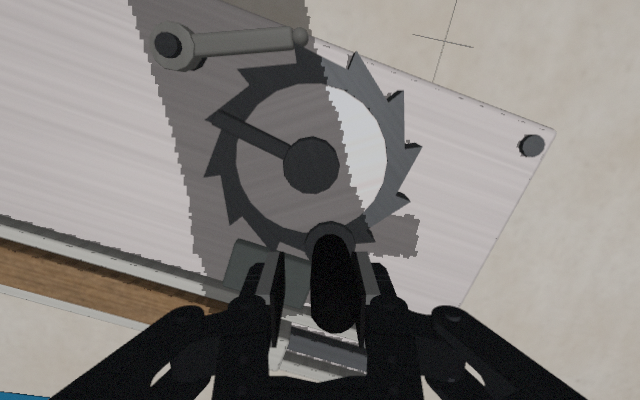

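The picture shows the peg between the fingers, the rib's tip at (208,120), the hub at (311,165) and the pawl nose riding at (301,38). It tracks well, so I'll continue.

```bash
python3 - <<'E'
from h import *
for d in [*np.arange(.7,1.85,.1),1.86]: r.move_l(*[*pose(d,.057)],velocity=.03)
print(read_clock(),read_contact_force())
look("wrist",["marked_tooth","pawl_nose","wheel_axis"],save="w2.png")
E
```

```text
14.3333 [ 4.96951242 -0.65940845 -2.14617163]
wrist marked_tooth 0.82 [209.9 125.8] [ 0.4651 -0.0216  0.035 ]
wrist pawl_nose 0.63 [210.1 145.8] [ 0.4688 -0.0302  0.035 ]
wrist pawl_nose 0.61 [333.9 327.1] [ 0.57   -0.0916  0.035 ]
wrist wheel_axis 0.82 [312.4 169.1] [ 0.5169 -0.0172  0.035 ]
```

View pics/w2.png

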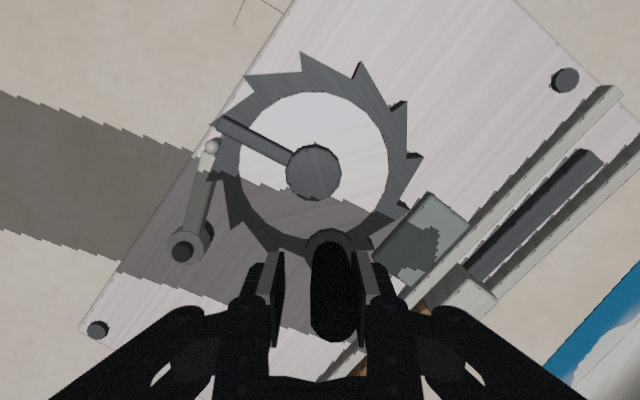

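The picture shows the marked tooth's tip at (213,119), just past the nose at (210,146), so the wheel is about 0.1 rad beyond. I'll push 0.1 more, back off to the held angle so the peg is free between the fingers, and lift.

```bash
python3 - <<'E'
from h import *
r.move_l(*pose(1.95,.057),velocity=.02); r.wait(.2)
p=look("wrist",["marked_tooth"]); 
for d in (1.85,1.75,1.65,1.571): r.move_l(*pose(d,.057),velocity=.02)
r.wait(.3);print(read_clock(),read_contact_force())
look("wrist",["marked_tooth","pawl_nose","wheel_axis"],save="w3.png")
r.move_l(pose(1.571,.2)[0],velocity=.08)
print(read_clock(),read_contact_force())
look("wrist",["marked_tooth","pawl_nose","crank_peg","bed_end","lath_front"],save="w4.png")
E
```

```text
wrist marked_tooth 0.98 [206.8 125.5] [ 0.4635 -0.0171  0.035 ]
16.8917 [ 0.36381937 -0.45772721 -0.3996216 ]
wrist marked_tooth 0.77 [211.4 108. ] [ 0.4645 -0.0293  0.035 ]
wrist pawl_nose 0.97 [216.9 115.4] [ 0.4684 -0.0301  0.035 ]
wrist wheel_axis 0.86 [310.1 167.8] [ 0.5162 -0.0176  0.035 ]
19.025 [-0.37463938 -0.9301052   0.21009309]
wrist marked_tooth 0.65 [263.2 100.7] [ 0.4665 -0.0279  0.035 ]
wrist pawl_nose 0.77 [265.7 104.3] [ 0.47   -0.0286  0.035 ]
wrist crank_peg 0.82 [318.  203.5] [ 0.5497 -0.046   0.098 ]
wrist bed_end 0.61 [313.5 134.3] [ 0.5184 -0.0201  0.012 ]
```

View pics/w4.png

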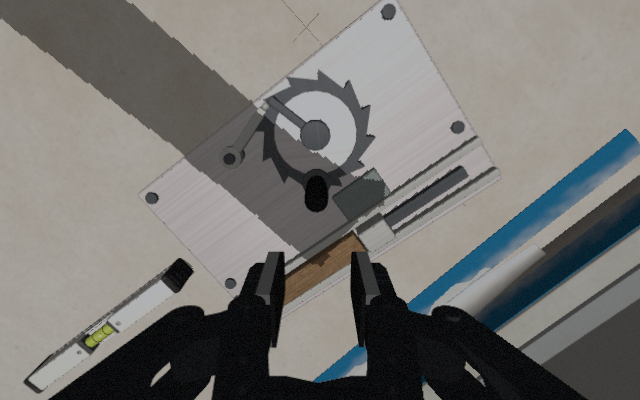

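The picture shows the rib pointing at the pawl nose (265,104), the peg free, and the pusher against the lath. I'll do one check of the lath's end.

```bash
python3 - <<'E'
from h import *
r.move_l([.45,-.13,.3],velocity=.2)
p=look("wrist",["bed_end","lath_front","marked_tooth","pawl_nose"])
q=look("top",["bed_end","lath_front"])
f=lambda a:a[:,:,::-1]
a=cv2.resize(f(p["img"]),(640,400)); b=cv2.resize(f(q["img"])[165:235,300:440],(380,190),interpolation=2)
c=np.zeros((600,640,3),'uint8');c[:400]=a;c[405:595,:380]=b;cv2.imwrite("pics/f.png",c);print(read_clock())
E
```

```text
wrist bed_end 0.93 [350.7 276.3] [ 0.6028 -0.2152  0.012 ]
wrist lath_front 0.91 [349.9 275.9] [ 0.6016 -0.2156  0.012 ]
wrist marked_tooth 0.55 [389.6 104.3] [ 0.4651 -0.0258  0.035 ]
wrist pawl_nose 0.69 [388.5 109.7] [ 0.4686 -0.0306  0.035 ]
top bed_end 0.68 [393.2 194.1] [ 0.6006 -0.2188  0.012 ]
top lath_front 0.55 [394.5 195. ] [ 0.5974 -0.2236  0.012 ]
20.6917
```

View pics/f.png

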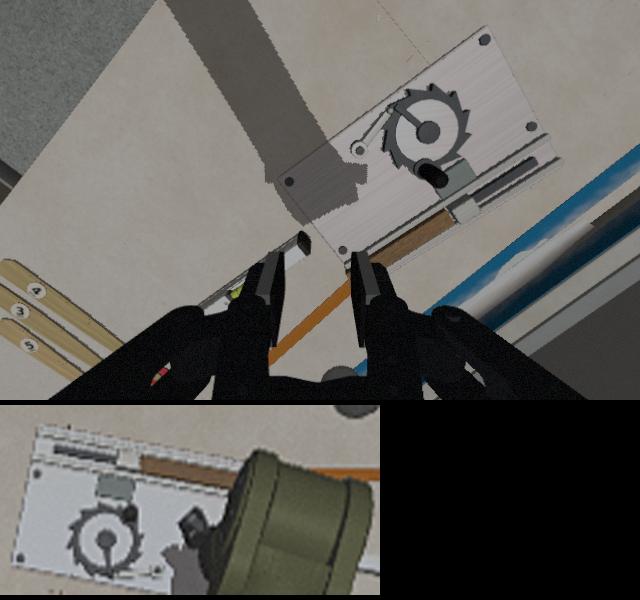

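The rib's tooth is held at the pawl nose (390,107), and the lath end coincides with the bed end (350,276) to within about 1 mm. Handing in.

```bash
python3 -c "
from plant import r
print(r.hand_in())"
```

```text
the job is handed in; nothing more can be done
None
```

I turned the wheel three teeth clockwise and let go: the pawl now holds the ribbed tooth, the lath is level with the bed end to within about 1 mm, and the job was handed in at about 21 s.

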